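# Unhook a copper backing bar from its sprung rack and lay it in the weld jig

## Robot

A 6-joint arm with a two-finger parallel gripper is mounted at the origin on the work surface; the furniture and walls round the work are solid. World frame = base frame: x ahead of the robot, y to its left, z up, the work surface at z = 0. Lengths are in m, angles in degrees, forces in N, time in s.
With the tool pointing down it reaches from about 0.375 to 0.9 m from the base axis. Payload 3.1 kg.
Tool frame: the origin (TCP) lies on the centre line of the jaws, within the pads' length; the fingertips stand 8 mm ahead of it and the grasp point (between the pads) lies 11 mm behind it; z points along the fingers, y is the direction in which the jaws open and shut (so a half turn about z gives the same grasp; the last joint's range is limited). The gripper opens to 87 mm and grips with 3 to 60 N. Pads are 19 mm wide; open, the fingers measure 117 mm over their backs; the gripper's body (75 mm by 190 mm) begins 51 mm behind the grasp point.
Start: joints at [65.403, 30.224, 82.088, -0, 67.689, -10.227], TCP at [0.155, 0.605, 0.231] pointing down, gripper open.
Joint ranges: [-176.69, 176.69], [-43.24, 126.21], [12.49, 139.97], [-82, 262], [0, 151.66], [-163.58, 163.58]. Speed limits (degrees/s): [159.86, 159.86, 180, 180, 180, 180].

## Interface

Orientations are given as a 3x3 rotation matrix whose columns are the frame's x, y, z axes.
In Python, from rig import * gives the robot as it stands. The module is installed in compiled form; this text tells all that it offers.
- The arm moves only by the tool arm_command, never from a script. Its argument "commands" is a list of rows, each an object with "translation": the shift along the tool's x, y, z scaled (see below), a list of three; "dr": the turn, a rotation vector about the tool's x, y, z scaled (see below), a list of three; "jaw": the closure, from 0 (fully open) to 1 (shut). In form: [{"translation": [x, y, z], "dr": [ax, ay, az], "jaw": jaw}, ...]. A call has 1 to 12 rows; each row shifts and turns the commanded pose from where the row before left it, along the tool's axes as they then stand; what a row does not reach is not made up. The controller multiplies each number of a shift by 25 mm and each number of a turn by 6 degrees. A row lasts 1/12 s, in which the tool goes at most 41.7 mm and 7.16 degrees, less where a joint would pass 70% of its speed; a pose out of reach is approached as far as the arm can. A call with a number of a shift or a turn outside -1 to 1 is refused whole. A call with a gripper value outside its range is refused whole. The fingers move at their own pace and stop on an object; the grip force is fixed at half the most. Time passes only in rows, so rows that do not move let the fingers close. It gives the time, the measured TCP pose, the force and the opening at its end, in the units of the state.
- read_state(): the state, without advancing time (a new reading comes with each control period).
- capture(name): name is "side" or "top"; returns (picture, depth): 480x640x3 uint8, red, green, blue; 480x640 float32, m along the optical axis (not along the pixel's ray), 0 where there is no reading.
- camera_model(name): a dict with "intrinsics" (3x3 intrinsics, pixels), "k1" (the pictures are not rectified: a ray, as slopes to the right and down, at radius r is drawn at 1 + k1 r^2 times it, then the intrinsics apply), "pose" (4x4, takes a point from camera to world coordinates). Camera axes: x right, y down, z forward; pixel columns grow to the right and rows downward; lengths in m; the calibration is good to about 2 mm. A picture is of the moment at which its call begins. camera_model takes no time and is no camera call.
- hand_in(): hands the job in, once; it reports no verdict.
The state is a dict: "time_s": time; "joint_positions": joint angles; "qvel": joint speeds; "tau": joint torques, N m; "position": TCP position; "tcp_rot": TCP orientation; "force": force on the tool from outside, world axes, zero at the start; "moment": the same for the moment, N m; "opening": opening from 0.0 (shut) to 1.0 (fully open).
Only numpy, scipy, OpenCV 4.12 (cv2) and the standard library are available. Lean on these libraries where they do the work, as an engineer would, in place of code of your own. Each camera call takes 0.05 s, during which the arm holds its last target.

## Task

Take the copper backing bar out of the blue rack and lay it flat in the red-railed jig nest, handle up, then let go. In the rack its front edge is caught under a retaining lip: ease the bar back against its spring until you feel it come up against the stop, tip its front edge up over the lip while its rear edge is still under the rear keeper, and only then draw it forward and out. Never force it against the rack, set it down gently, and leave the other things on the table where they are.

Things in the scene. Friction and masses are not known exactly. Their poses are not given: they have to be found in the camera images.
- bar: Copper backing bar, 120 (x) x 50 (y) mm, 14 mm thick, about 0.5 kg; its end 23 mm at nose (-x) and toe (+x) are only 8 mm thick. Origin at the centre of its underside, z up, +x the rear end in the rack. On it a black handle block on two posts, midway: 16 (x) x 54 mm (y), 28 to 64 mm above the underside; grip it across the 16 mm.
- nose (a point): Middle of the lower front edge of the bar, at x = -60 mm, z = 0 of the bar.
- toe (a point): Middle of the lower rear edge of the bar, at x = +60 mm, z = 0 of the bar.
- rack: Fixed rack on a blue plate, 180 x 96 mm, origin under the bar's middle on the table, x from front (robot side) to rear; the plate is its floor, 8 mm above the origin. The bar starts on it, centred, same axes. A dark steel keeper frame, clamped by hand within an 18 mm range and not measured, carries lip, stop and overhang. All rigid: never press the bar on wall, lip, stop or overhang with over 20 N.
- rack_front (a point): Foot of the rack's front wall (10 mm high), where the bar's nose starts. The keeper's retaining lip, a plate 10.5 to 15.5 mm above the floor, covers the front 3 to 21 mm of the nose (unknown). Tipping the bar 0.17 rad about its toe edge lifts the nose 20 mm, well over the lip; it then comes out forward along its own tipped length (45 mm is enough).
- rack_rear (a point): Point on the rack floor where the toe starts. A brass plunger presses it forward (1.5 N, plus 0.06 N per mm). The keeper's rigid stop lies 5 to 23 mm farther back (+x); only the last 2 mm before the stop free the nose from the lip. An overhang, underside 12 mm above the floor, covers the last 12 mm of the toe at the stop, so the rear cannot lift there and the bar can tip at most 0.3 rad.
- nest: Jig nest: fixed aluminium plate 158 x 88 mm, 6 mm thick, origin under its middle on the table, x along its length. Four red rails 8 mm high on the plate leave a free space of 131 x 61 mm around its middle for the bar, which may lie either way round.
- coupon_3: Loose square steel coupon, 50 x 50 x 9 mm, lying between rack and nest; a bystander.
- tape_measure: Yellow tape measure, 32 x 82 x 60 mm, standing to the left of the rack and nest; a bystander.
- paint_marker: White paint marker lying flat, 16 x 131 mm; a bystander.

How it is judged (in metres and radians):
On the way, in this order (a step that is already met when the one before it is completed fails the run):
1. the front edge of the bar is tipped up over the lip while the rear edge is still back under the keeper (z of nose in the frame of rack above 0.024 m and x of toe in the frame of rack above 0.058 m and z of toe in the frame of rack below 0.013 m), for 0.1 s.
2. the bar is lifted clear of the rack (height (world z) of bar above 0.04 m and contact force between bar and rack below 0.1 N), for 0.1 s.
At the end, for the whole second after the job is handed in: The bar lies flat on the nest plate between the four rails (within 8 mm of the middle each way, underside on the plate within 2.5 mm, level within 0.04 rad), handle up, at rest and released (x of bar in the frame of nest between -0.008 and 0.008 m and y of bar in the frame of nest between -0.008 and 0.008 m and z of bar in the frame of nest below 0.0085 m and angle between bar's own z axis and vertical below 0.04 rad and linear speed of bar below 0.01 m/s); the robot touches nothing.
It fails at once if the bar is forced against the rack's wall, lip, stop or overhang with more than 20 N (contact force between bar and rack above 20 N).
It fails at once if the robot presses on the rack itself with more than 20 N (contact force between the arm and rack above 20 N).
It fails at once if the fingers press on the rack itself with more than 20 N (contact force between the fingers and rack above 20 N).
It fails at once if the bar is dropped or pressed on the nest with more than 60 N (contact force between bar and nest above 60 N).
It fails at once if a bystander is moved by more than 25 mm (distance of any of coupon_3, tape_measure, paint_marker from where it was at the start of the episode above 0.025 m).
It also fails if it takes over 72 s, if anything falls off the work surface, if the arm or the gripper's body presses on something with over 40 N, if the wrist force passes 120 N, or if a joint passes its speed limit or range.

## Working session

There is one attempt and no reset: what is moved stays moved. The work goes in short steps, Python scripts to look and compute and a tool call to move; the robot and the scene stay as the last step left them, time stands still between calls to the robot, and variables do not carry over. Pictures are saved under pics/ and viewed, and the job is handed in when it is done.

Besides the shell and the picture viewer there is one more tool, called after "Emit:" as name(argument=value, ...), one argument or row to a line, values as JSON. arm_command: Moves the arm, as the interface text tells. Its arguments: {"type":"object","properties":{"commands":{"type":"array"}},"required":["commands"]}

```bash
mkdir -p pics
python3 - <<'E'
from rig import *
import numpy as np, cv2
np.set_printoptions(precision=4,suppress=True)
print(read_state())
for n in ("top","side"):
    p,d=capture(n); cv2.imwrite(f"pics/{n}0.png",p[:,:,::-1]); np.savez(f"{n}0.npz",p=p,d=d)
    m=camera_model(n); print(n,m)
E
```

```text
{'time_s': 0.0, 'joint_positions': array([ 65.4034,  30.2792,  82.1562,  -0.0021,  67.6873, -10.2261]), 'qvel': array([ 0.0252, -0.012 , -0.0304,  0.011 ,  0.0227, -0.1503]), 'tau': array([ -0.0018, -44.0039, -17.659 ,   0.063 ,   0.058 ,  -0.0002]), 'position': array([0.1548, 0.6048, 0.2296]), 'tcp_rot': array([[-0.9687,  0.2482, -0.0009],
       [ 0.2482,  0.9687, -0.002 ],
       [ 0.0003, -0.0021, -1.    ]]), 'force': array([-0.482 ,  0.2674, -0.8205]), 'moment': array([-0.0124, -0.054 , -0.0099]), 'opening': 0.9938752635293876}
top {'intrinsics': array([[470.0158,   0.    , 317.2591],
       [  0.    , 470.0158, 240.2563],
       [  0.    ,   0.    ,   1.    ]]), 'k1': -0.11116385213320537, 'pose': array([[-0.0017, -0.9972,  0.0749,  0.3528],
       [-0.9999,  0.0029,  0.0153,  0.0864],
       [-0.0155, -0.0748, -0.9971,  1.1439],
       [ 0.    ,  0.    ,  0.    ,  1.    ]])}
side {'intrinsics': array([[537.4083,   0.    , 319.0782],
       [  0.    , 537.4083, 243.7767],
       [  0.    ,   0.    ,   1.    ]]), 'k1': -0.03200892912086669, 'pose': array([[-0.6907,  0.6145, -0.3812,  0.8216],
       [ 0.7231,  0.5787, -0.3771,  0.4521],
       [-0.0111, -0.5361, -0.8441,  0.9128],
       [ 0.    ,  0.    ,  0.    ,  1.    ]])}
```

View pics/top0.png

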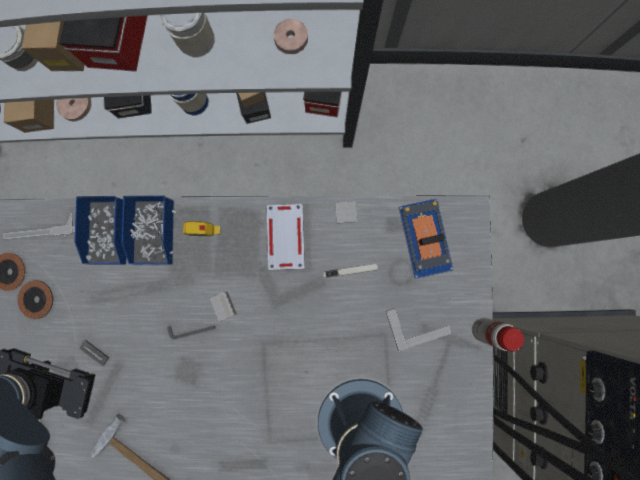

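View pics/side0.png

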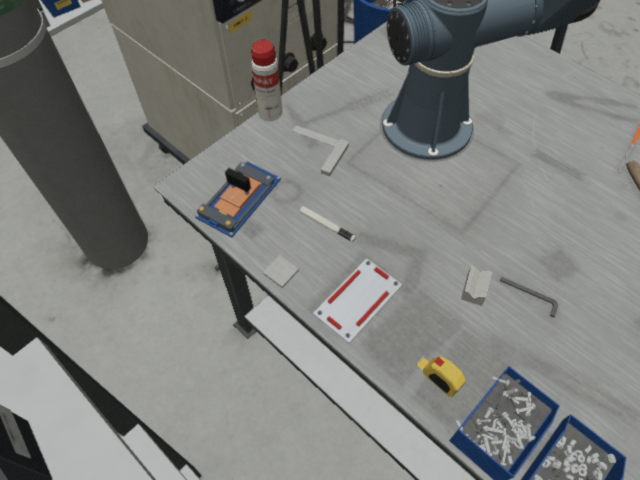

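The top view shows the rack at about (426,238), the nest at (286,237), the coupon at (346,212), the marker at (350,271) and the tape at (202,228). In the side view the rack is at (238,198) and the nest at (358,299). Next I'll measure the rack and nest.

```bash
cat > h.py <<'E'
import numpy as np, cv2
from rig import *
np.set_printoptions(precision=4,suppress=True)
def rays(m,uv):
    K=m["intrinsics"];k=m["k1"]
    uv=np.atleast_2d(np.asarray(uv,float))
    xy=cv2.undistortPoints(uv[:,None],K,np.array([k,0,0,0.]))[:,0]
    d=np.c_[xy,np.ones(len(xy))]@m["pose"][:3,:3].T
    return m["pose"][:3,3],d
def onz(m,uv,z):
    o,d=rays(m,uv); return o+d*((z-o[2])/d[:,2])[:,None]
def proj(m,P):
    P=np.atleast_2d(P); R=m["pose"][:3,:3]; c=(P-m["pose"][:3,3])@R
    xy=c[:,:2]/c[:,2:]; r2=(xy**2).sum(1)[:,None]; xy=xy*(1+m["k1"]*r2)
    return xy*m["intrinsics"][0,0]+m["intrinsics"][:2,2]
E
python3 - <<'E'
from h import *
for n,(rb,nb) in {"top":((395,195,460,285),(260,198,312,276)),"side":((190,155,285,240),(310,255,405,342))}.items():
    z=np.load(n+"0.npz");p=z["p"];m=camera_model(n)
    hsv=cv2.cvtColor(p,cv2.COLOR_RGB2HSV)
    for nm,b,lo,hi,zz in (("rack",rb,(105,120,40),(125,255,255),.008),("white",nb,None,None,.006),("red",nb,(0,120,80),(180,255,255),.014)):
        if nm=="white":
            mk=((p.min(2)>185)|((hsv[...,1]>120)))&True
            mk=mk.astype(np.uint8)*255
        else: mk=cv2.inRange(hsv,lo,hi)
        M=np.zeros_like(mk);M[b[1]:b[3],b[0]:b[2]]=mk[b[1]:b[3],b[0]:b[2]]
        pts=np.argwhere(M)[:,::-1].astype(float)
        W=onz(m,pts,zz)[:,:2].astype(np.float32)
        (c,s,a)=cv2.minAreaRect(W)
        box=cv2.boxPoints((c,s,a))
        print(n,nm,len(pts),np.array(c),np.array(s),a)
    x0,y0,x1,y1=rb; cr=cv2.resize(p[y0:y1,x0:x1],None,fx=6,fy=6,interpolation=cv2.INTER_CUBIC)
    cv2.imwrite(f"pics/{n}_rack.png",cr[:,:,::-1])
    x0,y0,x1,y1=nb; cr=cv2.resize(p[y0:y1,x0:x1],None,fx=6,fy=6,interpolation=cv2.INTER_CUBIC)
    cv2.imwrite(f"pics/{n}_nest.png",cr[:,:,::-1])
E
```

```text
top rack 748 [ 0.4435 -0.159 ] [0.1773 0.0938] 11.990446090698242
top white 207 [0.4492 0.1838] [0.1433 0.0748] 2.924673080444336
top red 211 [0.4485 0.1831] [0.1423 0.0743] 2.9246809482574463
side rack 601 [ 0.4452 -0.1553] [0.1768 0.0914] 11.237065315246582
side white 2669 [0.4499 0.1832] [0.1542 0.0848] 2.0045955181121826
side red 388 [0.4508 0.1844] [0.1446 0.0746] 1.2836699485778809
```

View pics/top_rack.png

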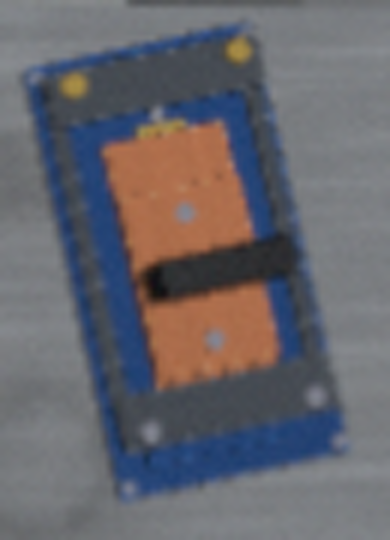

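View pics/side_rack.png

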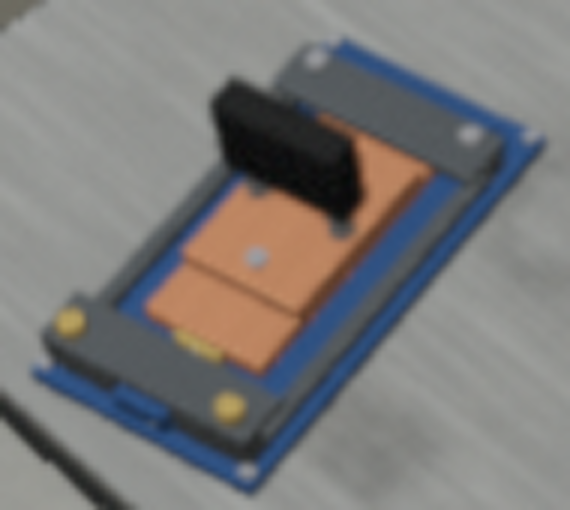

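View pics/top_nest.png

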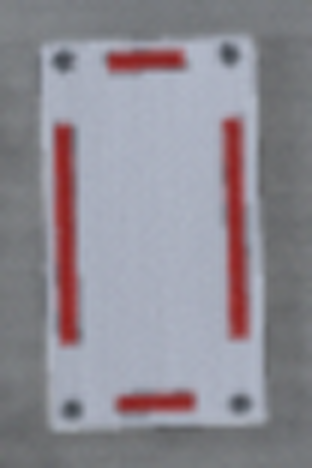

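Run:
```python
from h import *
T=camera_model("top");S=camera_model("side")
def c(pts,o): return np.array(pts,float)/6+np.array(o)-0.42
rt=(395,195);rs=(190,155)
yaw=np.radians(11.8);R=np.array([[np.cos(yaw),-np.sin(yaw)],[np.sin(yaw),np.cos(yaw)]])
# plate corners top: FL,FR,RR,RL
tc=c([(120,497),(345,447),(252,24),(28,72)],rt); W=onz(T,tc,.008)[:,:2];ct=W.mean(0);print("top corners",W,ct,np.degrees(np.arctan2(*((W[3]+W[2]-W[0]-W[1])[::-1]))))
sc=c([(545,142),(250,490),(32,375),(340,40)],rs)
W=onz(S,sc,.008)[:,:2];cs=W.mean(0);print("side corners",W,cs)
for nm,m,o,ctr,pts,z in [("top lip rear",T,rt,ct,[(125,395),(310,358)],.0235),("top overhang front",T,rt,ct,[(70,125),(250,90)],.0235),("top toe",T,rt,ct,[(103,145),(222,122)],.016),("cu front",T,rt,ct,[(157,390),(278,362)],.022),
 ("side toe",S,rs,cs,[(147,305),(262,372)],.016),("side lip rear",S,rs,cs,[(318,112),(430,178)],.0235),("side overhang front",S,rs,cs,[(78,297),(275,405)],.0235)]:
    print(nm,(onz(m,c(pts,o),z)[:,:2]-ctr)@R)
# handle top face corners
h=onz(T,c([(160,268),(285,238),(290,270),(160,298)],rt),.072)[:,:2];print("handle top",h,h.mean(0),(h.mean(0)-ct)@R)
h=onz(S,c([(215,97),(240,80),(360,158),(335,182)],rs),.072)[:,:2];print("handle side",h,h.mean(0),(h.mean(0)-cs)@R)
```

```text
top corners [[ 0.3474 -0.131 ]
 [ 0.367  -0.223 ]
 [ 0.5396 -0.1887]
 [ 0.5199 -0.0963]] [ 0.4435 -0.1597] 11.3065594433587
side corners [[ 0.3488 -0.1293]
 [ 0.5215 -0.0937]
 [ 0.5419 -0.1845]
 [ 0.3669 -0.2195]] [ 0.4448 -0.1567]
top lip rear [[-0.0484  0.0399]
 [-0.0495 -0.0362]]
top overhang front [[ 0.0617  0.0376]
 [ 0.0605 -0.0369]]
top toe [[ 0.0517  0.0248]
 [ 0.0508 -0.0247]]
cu front [[-0.0491  0.0266]
 [-0.0484 -0.0236]]
side toe [[ 0.0488 -0.0266]
 [ 0.0508  0.0247]]
side lip rear [[-0.0475 -0.0226]
 [-0.0438  0.0291]]
side overhang front [[ 0.0622 -0.0446]
 [ 0.0631  0.0407]]
handle top [[ 0.4349 -0.1355]
 [ 0.4463 -0.184 ]
 [ 0.434  -0.1857]
 [ 0.4234 -0.1353]] [ 0.4346 -0.1601] [-0.0087  0.0015]
handle side [[ 0.4453 -0.1842]
 [ 0.4345 -0.1837]
 [ 0.4294 -0.1285]
 [ 0.4421 -0.127 ]] [ 0.4378 -0.1558] [-0.0066  0.0023]
```

Run:
```python
from h import *
# red rails components -> nest centre & yaw; dark bolt dots
for n,b in {"top":(260,198,312,276),"side":(310,255,405,342)}.items():
    z=np.load(n+"0.npz");p=z["p"];m=camera_model(n)
    hsv=cv2.cvtColor(p,cv2.COLOR_RGB2HSV)
    mk=cv2.inRange(hsv,(0,90,80),(180,255,255));M=np.zeros_like(mk);M[b[1]:b[3],b[0]:b[2]]=mk[b[1]:b[3],b[0]:b[2]]
    k,l,st,ce=cv2.connectedComponentsWithStats(M)
    for i in range(1,k):
        if st[i,4]>15:
            w=onz(m,np.argwhere(l==i)[:,::-1],.013)[:,:2]; print(n,st[i,4],w.mean(0),cv2.minAreaRect(w.astype(np.float32)))
```

```text
top 30 [0.5172 0.1867] ((0.5165738463401794, 0.18459248542785645), (0.02926899679005146, 0.004908273927867413), 89.7041244506836)
top 101 [0.4476 0.2172] ((0.44726788997650146, 0.2173139601945877), (0.0853431224822998, 0.006467719562351704), 2.726315498352051)
top 94 [0.4472 0.1484] ((0.44951367378234863, 0.14842166006565094), (0.08513282239437103, 0.006281362380832434), 1.871477723121643)
top 26 [0.3791 0.1811] ((0.3781682550907135, 0.18045218288898468), (0.026559514924883842, 0.004815377295017242), 89.9286117553711)
side 56 [0.3812 0.182 ] ((0.3810434937477112, 0.1814560443162918), (0.007701538968831301, 0.029507340863347054), 1.315677285194397)
side 153 [0.4522 0.1496] ((0.4513610899448395, 0.14963951706886292), (0.0877830982208252, 0.005689042620360851), 1.267016887664795)
side 163 [0.4495 0.2182] ((0.4489689767360687, 0.21817152202129364), (0.08801817148923874, 0.006864944007247686), 1.814460039138794)
side 60 [0.5195 0.1859] ((0.5194452404975891, 0.18599377572536469), (0.006894814781844616, 0.02931169979274273), 2.1171715259552)
```

Both views agree: the bar and handle centre is near (0.436, -0.159) at a yaw of about 11.6°. The keeper shows the stop about 22 mm back (lip covers about 20 mm). The nest centre is near (0.449, 0.184) at a yaw of about 2°. I'll move over now.

Emit:
arm_command(
  commands=[
    {"translation": [-0.99,-0.59,0],"dr": [0,0,0],"jaw": 0},
    {"translation": [-0.99,-0.59,0],"dr": [0,0,0],"jaw": 0},
    {"translation": [-0.99,-0.59,0],"dr": [0,0,0],"jaw": 0},
    {"translation": [-0.99,-0.59,0],"dr": [0,0,0],"jaw": 0},
    {"translation": [-0.99,-0.59,0],"dr": [0,0,0],"jaw": 0},
    {"translation": [-0.99,-0.59,0],"dr": [0,0,0],"jaw": 0},
    {"translation": [-0.99,-0.59,0],"dr": [0,0,0],"jaw": 0},
    {"translation": [-0.99,-0.59,0],"dr": [0,0,0],"jaw": 0},
    {"translation": [-0.99,-0.59,0],"dr": [0,0,0],"jaw": 0},
    {"translation": [-0.99,-0.59,0],"dr": [0,0,0],"jaw": 0},
    {"translation": [-0.99,-0.59,0],"dr": [0,0,0],"jaw": 0},
    {"translation": [-0.99,-0.59,0],"dr": [0,0,0],"jaw": 0},
  ],
)

```text
time_s: 1.1
position: [0.3994, 0.359, 0.2302]
tcp_rot: [[-0.969, 0.248, -0.001], [0.248, 0.969, -0.0], [0.001, -0.001, -1.0]]
force: [0.1, 0.7, -0.3]
opening: 0.999
```

Emit:
arm_command(
  commands=[
    {"translation": [-0.99,-0.59,0],"dr": [0,0,0],"jaw": 0},
    {"translation": [-0.99,-0.59,0],"dr": [0,0,0],"jaw": 0},
    {"translation": [-0.99,-0.59,0],"dr": [0,0,0],"jaw": 0},
    {"translation": [-0.2,-1,0],"dr": [0,0,0],"jaw": 0},
    {"translation": [-0.2,-1,0],"dr": [0,0,0],"jaw": 0},
    {"translation": [-0.2,-1,0],"dr": [0,0,0],"jaw": 0},
    {"translation": [-0.2,-1,0],"dr": [0,0,0],"jaw": 0},
    {"translation": [-0.2,-1,0],"dr": [0,0,0],"jaw": 0},
    {"translation": [-0.2,-1,0],"dr": [0,0,0],"jaw": 0},
    {"translation": [-0.2,-1,0],"dr": [0,0,0],"jaw": 0},
    {"translation": [-0.2,-1,0],"dr": [0,0,0],"jaw": 0},
    {"translation": [-0.2,-1,0],"dr": [0,0,0],"jaw": 0},
  ],
)

```text
time_s: 2.1
position: [0.447, 0.0687, 0.2303]
tcp_rot: [[-0.969, 0.248, -0.001], [0.248, 0.969, 0.0], [0.001, -0.0, -1.0]]
force: [0.5, -0.2, 0.3]
opening: 0.997
```

Emit:
arm_command(
  commands=[
    {"translation": [-0.2,-1,0],"dr": [0,0,0],"jaw": 0},
    {"translation": [-0.2,-1,0],"dr": [0,0,0],"jaw": 0},
    {"translation": [-0.2,-1,0],"dr": [0,0,0],"jaw": 0},
    {"translation": [-0.2,-1,0],"dr": [0,0,0],"jaw": 0},
    {"translation": [-0.2,-1,0],"dr": [0,0,0],"jaw": 0},
    {"translation": [-0.2,-1,0],"dr": [0,0,0],"jaw": 0},
    {"translation": [-0.2,-1,0],"dr": [0,0,0],"jaw": 0},
    {"translation": [-0.2,-1,0],"dr": [0,0,0],"jaw": 0},
    {"translation": [-0.2,-1,0],"dr": [0,0,0],"jaw": 0},
  ],
)

```text
time_s: 2.85
position: [0.4348, -0.1604, 0.2303]
tcp_rot: [[-0.969, 0.248, -0.001], [0.248, 0.969, 0.0], [0.001, 0.0, -1.0]]
force: [0.7, -0.0, 0.4]
opening: 1.002
```

Emit:
arm_command(
  commands=[
    {"translation": [0,0,0],"dr": [0,0,1],"jaw": 0},
    {"translation": [0,0,0],"dr": [0,0,1],"jaw": 0},
    {"translation": [0,0,0],"dr": [0,0,1],"jaw": 0},
    {"translation": [0,0,0],"dr": [0,0,1],"jaw": 0},
    {"translation": [0,0,0],"dr": [0,0,1],"jaw": 0},
    {"translation": [0,0,0],"dr": [0,0,1],"jaw": 0},
    {"translation": [0,0,0],"dr": [0,0,1],"jaw": 0},
    {"translation": [0,0,0],"dr": [0,0,1],"jaw": 0},
    {"translation": [0,0,0],"dr": [0,0,1],"jaw": 0},
    {"translation": [0,0,0],"dr": [0,0,1],"jaw": 0},
    {"translation": [0,0,0],"dr": [0,0,0.667],"jaw": 0},
    {"translation": [0,0,0],"dr": [0,0,0],"jaw": 0},
  ],
)

```text
time_s: 3.85
position: [0.4351, -0.1591, 0.2303]
tcp_rot: [[-0.2, 0.98, -0.001], [0.98, 0.2, 0.0], [0.001, -0.001, -1.0]]
force: [0.0, -0.8, -0.5]
opening: 1.0
```

Emit:
arm_command(
  commands=[
    {"translation": [0,0.08,1],"dr": [0,0,0],"jaw": 0},
    {"translation": [0,0,1],"dr": [0,0,0],"jaw": 0},
    {"translation": [0,0,1],"dr": [0,0,0],"jaw": 0},
    {"translation": [0,0,1],"dr": [0,0,0],"jaw": 0},
    {"translation": [0,0,1],"dr": [0,0,0],"jaw": 0},
    {"translation": [0,0,0],"dr": [0,0,0],"jaw": 0},
  ],
)

```text
time_s: 4.35
position: [0.4347, -0.1574, 0.102]
tcp_rot: [[-0.203, 0.979, -0.007], [0.979, 0.203, 0.005], [0.006, -0.006, -1.0]]
force: [0.0, 0.0, 0.3]
opening: 1.002
```

Run:
```python
from h import *
p,d=capture("side"); cv2.imwrite("pics/s1.png",cv2.resize(p[100:260,150:350],None,fx=4,fy=4,interpolation=cv2.INTER_CUBIC)[:,:,::-1])
p,d=capture("top"); cv2.imwrite("pics/t1.png",cv2.resize(p[180:300,370:500],None,fx=5,fy=5,interpolation=cv2.INTER_CUBIC)[:,:,::-1])
s=read_state();print(s["position"],s["joint_positions"])
```

```text
[ 0.4368 -0.1586  0.1051] [-33.7726  30.5346 111.1611   0.0005  38.451  -45.4646]
```

View pics/s1.png

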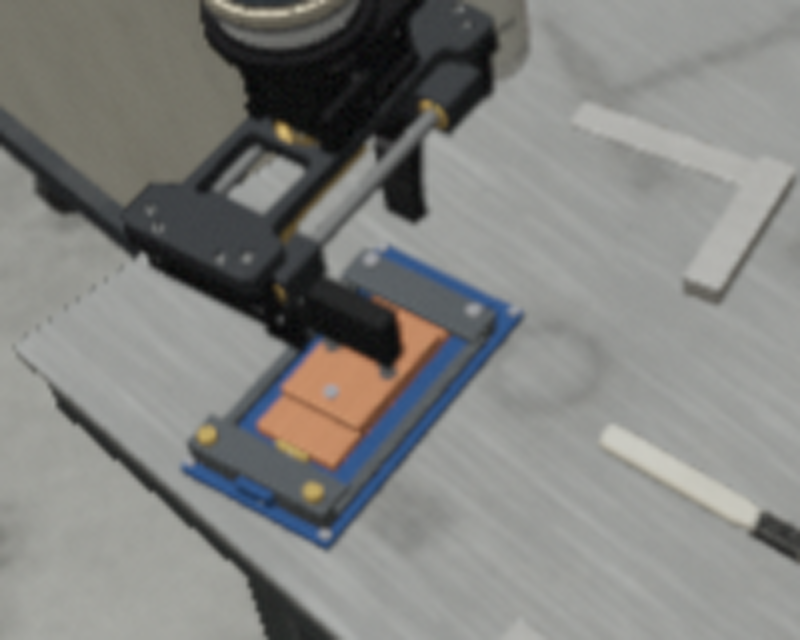

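The side view shows the open jaws above the handle (350,325 in the crop), straddling it and aligned. I'll descend and grip.

Emit:
arm_command(
  commands=[
    {"translation": [0,0.02,0.6],"dr": [0,0,0],"jaw": 0},
    {"translation": [0,0,0.6],"dr": [0,0,0],"jaw": 0},
    {"translation": [0,0,0.5],"dr": [0,0,0],"jaw": 0},
    {"translation": [0,0,0.4],"dr": [0,0,0],"jaw": 0},
    {"translation": [0,0,0.25],"dr": [0,0,0],"jaw": 0},
    {"translation": [0,0,0.1],"dr": [0,0,0],"jaw": 0},
    {"translation": [0,0,0],"dr": [0,0,0],"jaw": 0},
    {"translation": [0,0,0],"dr": [0,0,0],"jaw": 0},
  ],
)

```text
time_s: 5.12
position: [0.4383, -0.1591, 0.0451]
tcp_rot: [[-0.202, 0.979, 0.001], [0.979, 0.202, -0.001], [-0.001, 0.001, -1.0]]
force: [-0.3, 0.7, 0.3]
opening: 1.0
```

Run:
```python
from h import *
s=read_state();print(s["position"],s["force"],s["moment"])
p,d=capture("side"); cv2.imwrite("pics/s2.png",cv2.resize(p[130:250,170:320],None,fx=5,fy=5,interpolation=cv2.INTER_CUBIC)[:,:,::-1])
```

```text
[ 0.4383 -0.1591  0.0451] [-0.3023  0.6569  0.3309] [-0.0921 -0.0159 -0.0045]
```

View pics/s2.png

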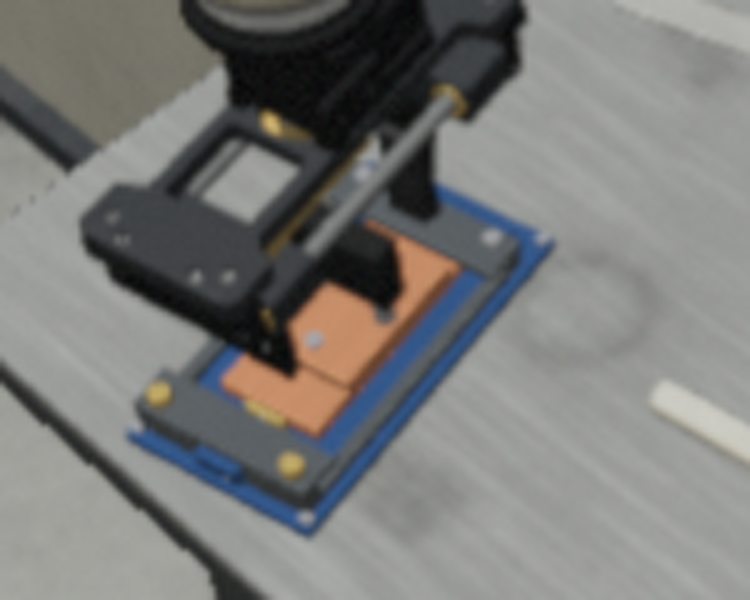

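Emit:
arm_command(
  commands=[
    {"translation": [0,0,0],"dr": [0,0,0],"jaw": 0.7},
    {"translation": [0,0,0],"dr": [0,0,0],"jaw": 0.74},
    {"translation": [0,0,0],"dr": [0,0,0],"jaw": 0.74},
    {"translation": [0,0,0],"dr": [0,0,0],"jaw": 0.74},
    {"translation": [0,0,0],"dr": [0,0,0],"jaw": 0.74},
    {"translation": [0,0,0],"dr": [0,0,0],"jaw": 0.74},
  ],
)

```text
time_s: 5.67
position: [0.4377, -0.1588, 0.0443]
tcp_rot: [[-0.202, 0.979, -0.0], [0.979, 0.202, 0.0], [0.0, -0.0, -1.0]]
force: [-0.3, -0.9, 0.0]
opening: 0.631
```

Emit:
arm_command(
  commands=[
    {"translation": [0,0,0],"dr": [0,0,0],"jaw": 0.78},
    {"translation": [0,0,0],"dr": [0,0,0],"jaw": 0.8},
    {"translation": [0,0,0],"dr": [0,0,0],"jaw": 0.81},
  ],
)

```text
time_s: 5.92
position: [0.4377, -0.1588, 0.0443]
tcp_rot: [[-0.202, 0.979, -0.0], [0.979, 0.202, 0.0], [0.0, -0.0, -1.0]]
force: [-0.6, 0.3, 0.7]
opening: 0.403
```

Emit:
arm_command(
  commands=[
    {"translation": [0,0,0],"dr": [0,0,0],"jaw": 0.81},
    {"translation": [0,0,0],"dr": [0,0,0],"jaw": 0.81},
    {"translation": [0,0,0],"dr": [0,0,0],"jaw": 0.81},
    {"translation": [0,0,0],"dr": [0,0,0],"jaw": 0.81},
  ],
)

```text
time_s: 6.25
position: [0.4364, -0.1585, 0.0442]
tcp_rot: [[-0.202, 0.979, -0.003], [0.979, 0.202, 0.001], [0.001, -0.002, -1.0]]
force: [-5.0, -1.9, 1.4]
opening: 0.201
```

Emit:
arm_command(
  commands=[
    {"translation": [0,0,0],"dr": [0,0,0],"jaw": 1},
    {"translation": [0,0,0],"dr": [0,0,0],"jaw": 1},
    {"translation": [0,0,0],"dr": [0,0,0],"jaw": 1},
  ],
)

```text
time_s: 6.5
position: [0.4364, -0.1583, 0.0442]
tcp_rot: [[-0.202, 0.979, -0.003], [0.979, 0.202, 0.001], [0.002, -0.002, -1.0]]
force: [-5.4, -1.3, 2.8]
opening: 0.181
```

Emit:
arm_command(
  commands=[
    {"translation": [0,0.08,0],"dr": [0,0,0],"jaw": 1},
    {"translation": [0,0.08,0],"dr": [0,0,0],"jaw": 1},
    {"translation": [0,0.08,0],"dr": [0,0,0],"jaw": 1},
    {"translation": [0,0,0],"dr": [0,0,0],"jaw": 1},
  ],
)

```text
time_s: 6.83
position: [0.4426, -0.1571, 0.0442]
tcp_rot: [[-0.202, 0.979, -0.002], [0.979, 0.202, 0.001], [0.002, -0.002, -1.0]]
force: [-4.8, -1.3, 2.5]
opening: 0.181
```

Emit:
arm_command(
  commands=[
    {"translation": [0,0.08,0],"dr": [0,0,0],"jaw": 1},
    {"translation": [0,0.08,0],"dr": [0,0,0],"jaw": 1},
    {"translation": [0,0.08,0],"dr": [0,0,0],"jaw": 1},
    {"translation": [0,0.08,0],"dr": [0,0,0],"jaw": 1},
    {"translation": [0,0,0],"dr": [0,0,0],"jaw": 1},
  ],
)

```text
time_s: 7.25
position: [0.4504, -0.1554, 0.0442]
tcp_rot: [[-0.202, 0.979, -0.002], [0.979, 0.202, 0.001], [0.002, -0.002, -1.0]]
force: [-5.1, -1.0, 2.7]
opening: 0.182
```

Emit:
arm_command(
  commands=[
    {"translation": [0,0.04,0],"dr": [0,0,0],"jaw": 1},
    {"translation": [0,0.04,0],"dr": [0,0,0],"jaw": 1},
    {"translation": [0,0.04,0],"dr": [0,0,0],"jaw": 1},
    {"translation": [0,0.04,0],"dr": [0,0,0],"jaw": 1},
    {"translation": [0,0,0],"dr": [0,0,0],"jaw": 1},
  ],
)

```text
time_s: 7.67
position: [0.4539, -0.1546, 0.0443]
tcp_rot: [[-0.202, 0.979, -0.003], [0.979, 0.202, 0.001], [0.002, -0.003, -1.0]]
force: [-5.9, -1.3, 3.2]
opening: 0.185
```

Emit:
arm_command(
  commands=[
    {"translation": [0,0.04,0],"dr": [0,0,0],"jaw": 1},
    {"translation": [0,0,0],"dr": [0,0,0],"jaw": 1},
  ],
)

```text
time_s: 7.83
position: [0.4548, -0.1544, 0.0442]
tcp_rot: [[-0.202, 0.979, -0.003], [0.979, 0.202, 0.001], [0.002, -0.003, -1.0]]
force: [-6.2, -2.2, 3.6]
opening: 0.183
```

Emit:
arm_command(
  commands=[
    {"translation": [0,0.04,0],"dr": [0,0,0],"jaw": 1},
    {"translation": [0,0,0],"dr": [0,0,0],"jaw": 1},
  ],
)

```text
time_s: 8.0
position: [0.4557, -0.1542, 0.0442]
tcp_rot: [[-0.202, 0.979, -0.003], [0.979, 0.202, 0.001], [0.002, -0.003, -1.0]]
force: [-5.6, -2.2, 3.4]
opening: 0.185
```

Emit:
arm_command(
  commands=[
    {"translation": [0,0.04,0],"dr": [0,0,0],"jaw": 1},
    {"translation": [0,0,0],"dr": [0,0,0],"jaw": 1},
  ],
)

```text
time_s: 8.17
position: [0.4559, -0.1541, 0.0443]
tcp_rot: [[-0.202, 0.979, -0.005], [0.979, 0.202, 0.001], [0.002, -0.004, -1.0]]
force: [-8.4, -4.5, 6.4]
opening: 0.178
```

Emit:
arm_command(
  commands=[
    {"translation": [0,0.02,0],"dr": [0,0,0],"jaw": 1},
    {"translation": [0,0,0],"dr": [0,0,0],"jaw": 1},
  ],
)

```text
time_s: 8.33
position: [0.4559, -0.1541, 0.0443]
tcp_rot: [[-0.203, 0.979, -0.006], [0.979, 0.203, 0.001], [0.003, -0.005, -1.0]]
force: [-9.5, -5.0, 5.6]
opening: 0.184
```

Stop confirmed: position held at 0.4559 while the force rose to about 11 N. I'll ease off slightly and tip about the toe edge.

Emit:
arm_command(
  commands=[
    {"translation": [0,-0.05,0],"dr": [0,0,0],"jaw": 1},
    {"translation": [0,0.02,-0.042],"dr": [0.167,0,0],"jaw": 1},
    {"translation": [0,0.02,-0.042],"dr": [0.167,0,0],"jaw": 1},
    {"translation": [0,0,0],"dr": [0,0,0],"jaw": 1},
  ],
)

```text
time_s: 8.67
position: [0.4571, -0.154, 0.0463]
tcp_rot: [[-0.203, 0.978, -0.039], [0.979, 0.203, -0.006], [0.002, -0.039, -0.999]]
force: [-7.0, -2.7, 2.7]
opening: 0.181
```

Emit:
arm_command(
  commands=[
    {"translation": [0,0.018,-0.044],"dr": [0.167,0,0],"jaw": 1},
    {"translation": [0,0.018,-0.044],"dr": [0.167,0,0],"jaw": 1},
    {"translation": [0,0,0],"dr": [0,0,0],"jaw": 1},
  ],
)

```text
time_s: 8.92
position: [0.4582, -0.1538, 0.0484]
tcp_rot: [[-0.203, 0.976, -0.073], [0.979, 0.203, -0.013], [0.002, -0.074, -0.997]]
force: [-6.7, -2.4, 2.1]
opening: 0.186
```

Emit:
arm_command(
  commands=[
    {"translation": [0,0.018,-0.045],"dr": [0.167,0,0],"jaw": 1},
    {"translation": [0,0.018,-0.045],"dr": [0.167,0,0],"jaw": 1},
    {"translation": [0,0.018,-0.045],"dr": [0.167,0,0],"jaw": 1},
    {"translation": [0,0,0],"dr": [0,0,0],"jaw": 1},
  ],
)

```text
time_s: 9.25
position: [0.46, -0.1534, 0.0514]
tcp_rot: [[-0.203, 0.971, -0.124], [0.979, 0.202, -0.024], [0.002, -0.126, -0.992]]
force: [-6.0, -1.8, -1.3]
opening: 0.182
```

Emit:
arm_command(
  commands=[
    {"translation": [0,0.016,-0.045],"dr": [0.167,0,0],"jaw": 1},
    {"translation": [0,0.016,-0.045],"dr": [0.167,0,0],"jaw": 1},
    {"translation": [0,0.016,-0.045],"dr": [0.167,0,0],"jaw": 1},
    {"translation": [0,0,0],"dr": [0,0,0],"jaw": 1},
  ],
)

```text
time_s: 9.58
position: [0.462, -0.153, 0.0545]
tcp_rot: [[-0.203, 0.964, -0.174], [0.979, 0.2, -0.035], [0.002, -0.178, -0.984]]
force: [-5.1, -0.4, -3.8]
opening: 0.183
```

Emit:
arm_command(
  commands=[
    {"translation": [0,0.015,-0.045],"dr": [0.167,0,0],"jaw": 1},
    {"translation": [0,0.015,-0.045],"dr": [0.167,0,0],"jaw": 1},
    {"translation": [0,0,0],"dr": [0,0,0],"jaw": 1},
  ],
)

```text
time_s: 9.83
position: [0.4634, -0.1529, 0.0568]
tcp_rot: [[-0.202, 0.957, -0.208], [0.979, 0.198, -0.042], [0.001, -0.212, -0.977]]
force: [-4.3, -0.8, -4.7]
opening: 0.181
```

Run:
```python
from h import *
s=read_state();print(s["position"],s["force"],s["moment"])
p,d=capture("side"); cv2.imwrite("pics/s3.png",cv2.resize(p[130:250,170:320],None,fx=5,fy=5,interpolation=cv2.INTER_CUBIC)[:,:,::-1])
```

```text
[ 0.4634 -0.1529  0.0568] [-4.2906 -0.8213 -4.6569] [-0.1809  0.8324  0.0736]
```

View pics/s3.png

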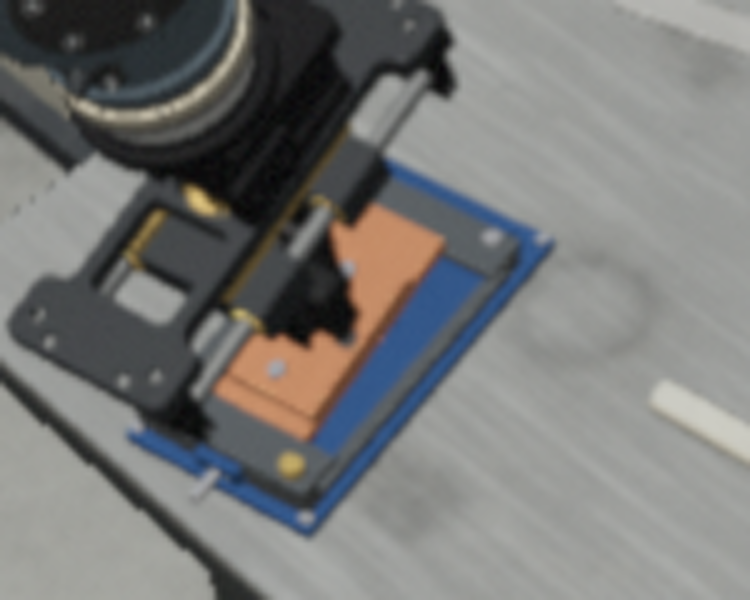

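The nose edge shows raised clear of the lip (crop ~(440,245)) with the toe under the overhang. Drawing forward along its own length.

Emit:
arm_command(
  commands=[
    {"translation": [0,-0.1,0],"dr": [0,0,0],"jaw": 1},
    {"translation": [0,-0.16,0],"dr": [0,0,0],"jaw": 1},
    {"translation": [0,-0.16,0],"dr": [0,0,0],"jaw": 1},
    {"translation": [0,0,0],"dr": [0,0,0],"jaw": 1},
  ],
)

```text
time_s: 10.22
position: [0.4537, -0.1559, 0.0596]
tcp_rot: [[-0.201, 0.958, -0.203], [0.98, 0.197, -0.043], [-0.001, -0.208, -0.978]]
force: [-1.7, -0.1, -6.0]
opening: 0.182
```

Emit:
arm_command(
  commands=[
    {"translation": [0,-0.2,0],"dr": [0,0,0],"jaw": 1},
    {"translation": [0,-0.2,-0.02],"dr": [0,0,0],"jaw": 1},
    {"translation": [0,-0.2,-0.02],"dr": [0,0,0],"jaw": 1},
    {"translation": [0,0,0],"dr": [0,0,0],"jaw": 1},
  ],
)

```text
time_s: 10.55
position: [0.4395, -0.1587, 0.0639]
tcp_rot: [[-0.201, 0.958, -0.203], [0.98, 0.196, -0.042], [-0.001, -0.207, -0.978]]
force: [-0.7, 0.1, -4.3]
opening: 0.181
```

Emit:
arm_command(
  commands=[
    {"translation": [0,-0.24,-0.04],"dr": [0,0,0],"jaw": 1},
    {"translation": [0,-0.24,-0.04],"dr": [0,0,0],"jaw": 1},
    {"translation": [0,-0.24,-0.04],"dr": [0,0,0],"jaw": 1},
    {"translation": [0,-0.24,-0.04],"dr": [0,0,0],"jaw": 1},
    {"translation": [0,0,0],"dr": [0,0,0],"jaw": 1},
  ],
)

```text
time_s: 10.97
position: [0.416, -0.1628, 0.0727]
tcp_rot: [[-0.201, 0.958, -0.205], [0.98, 0.197, -0.041], [0.001, -0.21, -0.978]]
force: [-0.5, 0.5, -3.8]
opening: 0.182
```

Emit:
arm_command(
  commands=[
    {"translation": [0,-0.13,-0.6],"dr": [0,0,0],"jaw": 1},
    {"translation": [0,-0.13,-0.6],"dr": [0,0,0],"jaw": 1},
    {"translation": [0,-0.15,-0.7],"dr": [0,0,0],"jaw": 1},
    {"translation": [0,-0.15,-0.7],"dr": [0,0,0],"jaw": 1},
    {"translation": [0,-0.15,-0.7],"dr": [0,0,0],"jaw": 1},
    {"translation": [0,0,0],"dr": [-0.5,0,0],"jaw": 1},
    {"translation": [0,0,0],"dr": [-0.5,0,0],"jaw": 1},
    {"translation": [0,0,0],"dr": [-0.5,0,0],"jaw": 1},
    {"translation": [0,0,0],"dr": [-0.5,0,0],"jaw": 1},
    {"translation": [0,0,0],"dr": [0,0,0],"jaw": 1},
  ],
)

```text
time_s: 11.8
position: [0.415, -0.1622, 0.1567]
tcp_rot: [[-0.2, 0.98, -0.002], [0.98, 0.2, 0.002], [0.002, -0.002, -1.0]]
force: [-0.7, 0.6, -3.8]
opening: 0.181
```

Run:
```python
from h import *
s=read_state();print(s["position"],s["tcp_rot"],s["force"],s["joint_positions"])
p,d=capture("side"); cv2.imwrite("pics/s4.png",p[:,:,::-1])
```

```text
[ 0.415  -0.1622  0.1567] [[-0.2001  0.9798 -0.002 ]
 [ 0.9798  0.2001  0.0016]
 [ 0.002  -0.0016 -1.    ]] [-0.7072  0.5626 -3.8148] [-35.7827  23.769  111.387    0.0114  44.9914 -47.3327]
```

View pics/s4.png

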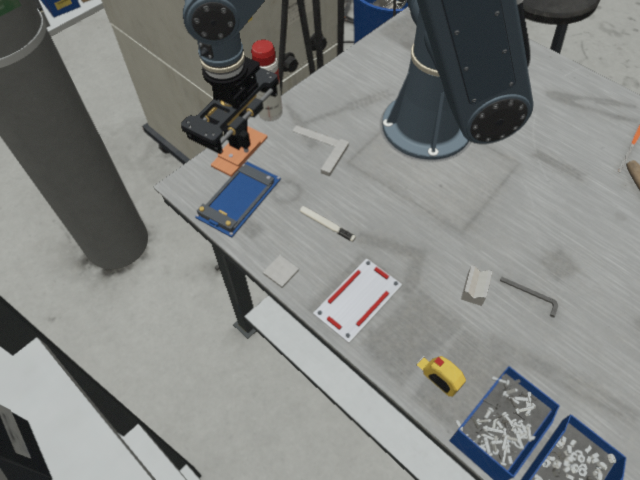

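The side view shows the bar level in the gripper at (238,150), with the empty rack below at (238,200). The bystanders have not moved. I'll carry it to the nest.

Emit:
arm_command(
  commands=[
    {"translation": [0,0,0],"dr": [0,0,0.8],"jaw": 1},
    {"translation": [0,0,0],"dr": [0,0,0.79],"jaw": 1},
    {"translation": [0.5,0.1,0],"dr": [0,0,0],"jaw": 1},
    {"translation": [0.98,0.13,0],"dr": [0,0,0],"jaw": 1},
    {"translation": [0.98,0.13,0],"dr": [0,0,0],"jaw": 1},
    {"translation": [0.98,0.13,0],"dr": [0,0,0],"jaw": 1},
    {"translation": [0.98,0.13,0],"dr": [0,0,0],"jaw": 1},
    {"translation": [0.98,0.13,0],"dr": [0,0,0],"jaw": 1},
    {"translation": [0.98,0.13,0],"dr": [0,0,0],"jaw": 1},
    {"translation": [0.98,0.13,0],"dr": [0,0,0],"jaw": 1},
    {"translation": [0.98,0.13,0],"dr": [0,0,0],"jaw": 1},
    {"translation": [0.98,0.13,0],"dr": [0,0,0],"jaw": 1},
  ],
)

```text
time_s: 12.85
position: [0.441, 0.0724, 0.1566]
tcp_rot: [[-0.037, 0.999, -0.001], [0.999, 0.037, -0.001], [-0.001, -0.001, -1.0]]
force: [-0.6, -0.6, -3.8]
opening: 0.185
```

Emit:
arm_command(
  commands=[
    {"translation": [0.98,0.13,0],"dr": [0,0,0],"jaw": 1},
    {"translation": [0.98,0.13,0],"dr": [0,0,0],"jaw": 1},
    {"translation": [0.98,0.13,0],"dr": [0,0,0],"jaw": 1},
    {"translation": [0.98,0.13,0],"dr": [0,0,0],"jaw": 1},
    {"translation": [0.5,0.08,0],"dr": [0,0,0],"jaw": 1},
    {"translation": [0,0,0],"dr": [0,0,0],"jaw": 1},
  ],
)

```text
time_s: 13.35
position: [0.4523, 0.1848, 0.1565]
tcp_rot: [[-0.04, 0.999, 0.001], [0.999, 0.04, 0.0], [0.0, 0.001, -1.0]]
force: [-0.1, 0.5, -3.5]
opening: 0.18
```

Emit:
arm_command(
  commands=[
    {"translation": [0,-0.13,0.7],"dr": [0,0,0],"jaw": 1},
    {"translation": [0,0,0.8],"dr": [0,0,0],"jaw": 1},
    {"translation": [0,0,0.8],"dr": [0,0,0],"jaw": 1},
    {"translation": [0,0,0.8],"dr": [0,0,0],"jaw": 1},
    {"translation": [0,0,0.4],"dr": [0,0,0],"jaw": 1},
    {"translation": [0,0,0.2],"dr": [0,0,0],"jaw": 1},
    {"translation": [0,0,0],"dr": [0,0,0],"jaw": 1},
    {"translation": [0,0,0],"dr": [0,0,0],"jaw": 1},
  ],
)

```text
time_s: 14.02
position: [0.4488, 0.1817, 0.0644]
tcp_rot: [[-0.036, 0.999, 0.0], [0.999, 0.036, -0.0], [-0.0, 0.0, -1.0]]
force: [-0.1, 0.2, -4.0]
opening: 0.183
```

Run:
```python
from h import *
s=read_state();print(s["position"],s["tcp_rot"],s["force"])
for n,b in (("side",(295,235,425,355)),("top",(240,180,340,290))):
    p,d=capture(n); np.savez(n+"5.npz",p=p,d=d); x0,y0,x1,y1=b; cv2.imwrite(f"pics/{n}5.png",cv2.resize(p[y0:y1,x0:x1],None,fx=5,fy=5,interpolation=cv2.INTER_CUBIC)[:,:,::-1])
```

```text
[0.4488 0.1817 0.0644] [[-0.0363  0.9993  0.0001]
 [ 0.9993  0.0363 -0.0002]
 [-0.0002  0.0001 -1.    ]] [-0.1318  0.1541 -4.0051]
```

View pics/side5.png

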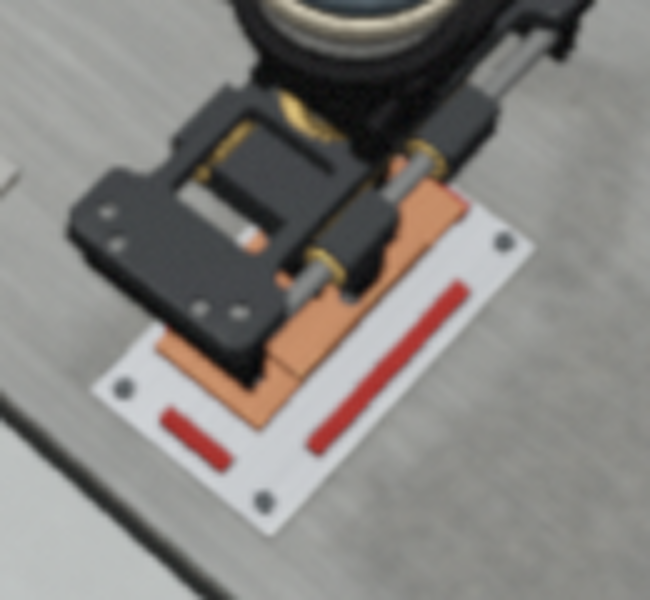

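View pics/top5.png

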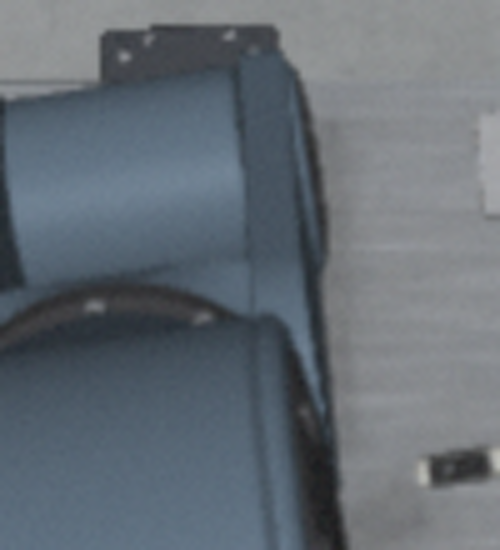

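Run:
```python
from h import *
S=camera_model("side")
c=lambda pts:np.array(pts,float)/5+np.array((295,235))-0.4
s=read_state();z=s["position"][2]-.0363
yaw=np.radians(1.9);R=np.array([[np.cos(yaw),-np.sin(yaw)],[np.sin(yaw),np.cos(yaw)]])
w=onz(S,c([(262,421),(158,346),(468,203)]),z+.008)[:,:2]
print("toe y+, toe y-, nose y+ (side view):",w,(w-[.4506,.184])@R)
print("toe edge lower",(onz(S,c([(262,430)]),z)[:,:2]-[.4506,.184])@R)
print("yaw",np.degrees(np.arctan2(*(w[0]-w[2])[::-1])))
print("rails in/out check", (onz(S,c([(312,452),(465,287),(165,415),(225,466)]),.014)[:,:2]-[.4506,.184])@R)
```

```text
toe y+, toe y-, nose y+ (side view): [[0.506  0.2056]
 [0.5099 0.1586]
 [0.3879 0.2021]] [[ 0.0561  0.0198]
 [ 0.0584 -0.0274]
 [-0.0621  0.0202]]
toe edge lower [[0.0558 0.0199]]
yaw 1.7069099389034055
rails in/out check [[ 0.0451  0.0351]
 [-0.0444  0.0354]
 [ 0.0693 -0.0143]
 [ 0.0701  0.0151]]
```

Measured in the side view, the bar sits about 2.5 mm short in x and 4 mm short in y of the nest middle. I'll correct that, lower a little and recheck.

Emit:
arm_command(
  commands=[
    {"translation": [0.07,0.04,0],"dr": [0,0,0],"jaw": 1},
    {"translation": [0.07,0.04,0],"dr": [0,0,0],"jaw": 1},
    {"translation": [0,0,0.2],"dr": [0,0,0],"jaw": 1},
    {"translation": [0,0,0.2],"dr": [0,0,0],"jaw": 1},
    {"translation": [0,0,0],"dr": [0,0,0],"jaw": 1},
    {"translation": [0,0,0],"dr": [0,0,0],"jaw": 1},
  ],
)

```text
time_s: 14.62
position: [0.4496, 0.1854, 0.0536]
tcp_rot: [[-0.036, 0.999, -0.002], [0.999, 0.036, -0.0], [-0.0, -0.002, -1.0]]
force: [0.4, -0.7, -4.7]
opening: 0.182
```

Run:
```python
from h import *
s=read_state();print(s["position"],s["tcp_rot"],s["force"])
p,d=capture("side"); x0,y0,x1,y1=(295,235,425,355); cv2.imwrite("pics/side6.png",cv2.resize(p[y0:y1,x0:x1],None,fx=5,fy=5,interpolation=cv2.INTER_CUBIC)[:,:,::-1])
```

```text
[0.4496 0.1854 0.0536] [[-0.0365  0.9993 -0.0018]
 [ 0.9993  0.0365 -0.0003]
 [-0.0003 -0.0018 -1.    ]] [ 0.3546 -0.6578 -4.7027]
```

View pics/side6.png

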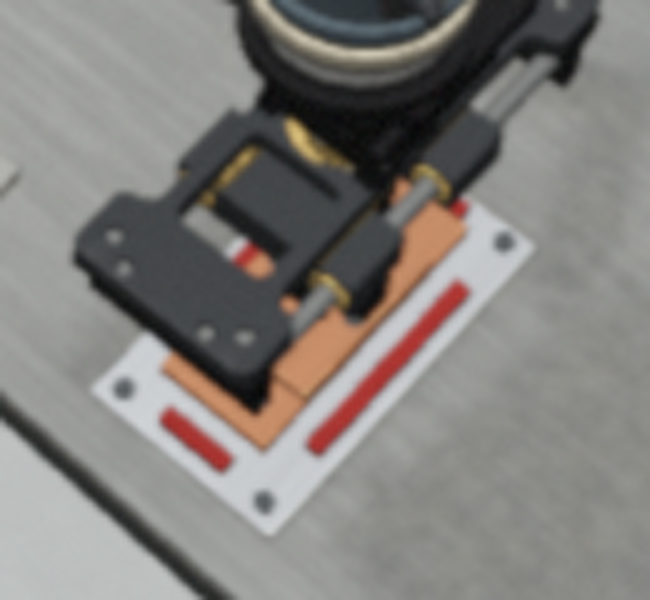

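Run:
```python
from h import *
S=camera_model("side")
c=lambda pts:np.array(pts,float)/5+np.array((295,235))-0.4
s=read_state();z=s["position"][2]-.0363
yaw=np.radians(1.9);R=np.array([[np.cos(yaw),-np.sin(yaw)],[np.sin(yaw),np.cos(yaw)]])
w=onz(S,c([(265,443),(163,370),(468,227)]),z+.008)[:,:2]
print((w-[.4506,.184])@R, np.degrees(np.arctan2(*(w[0]-w[2])[::-1])))
```

```text
[[ 0.0578  0.0231]
 [ 0.0604 -0.0232]
 [-0.0596  0.0235]] 1.7128981190344958
```

Now centred within about 1–2 mm. Lowering.

Emit:
arm_command(
  commands=[
    {"translation": [0,0,0.12],"dr": [0,0,0],"jaw": 1},
    {"translation": [0,0,0.12],"dr": [0,0,0],"jaw": 1},
    {"translation": [0,0,0.1],"dr": [0,0,0],"jaw": 1},
    {"translation": [0,0,0.04],"dr": [0,0,0],"jaw": 1},
    {"translation": [0,0,0],"dr": [0,0,0],"jaw": 1},
    {"translation": [0,0,0],"dr": [0,0,0],"jaw": 1},
  ],
)

```text
time_s: 15.17
position: [0.45, 0.1854, 0.0445]
tcp_rot: [[-0.036, 0.999, -0.001], [0.999, 0.036, -0.0], [-0.0, -0.001, -1.0]]
force: [-0.2, 0.2, -3.7]
opening: 0.182
```

Emit:
arm_command(
  commands=[
    {"translation": [0,0,0.04],"dr": [0,0,0],"jaw": 1},
    {"translation": [0,0,0],"dr": [0,0,0],"jaw": 1},
  ],
)

```text
time_s: 15.33
position: [0.4502, 0.1854, 0.0436]
tcp_rot: [[-0.036, 0.999, -0.0], [0.999, 0.036, -0.0], [-0.0, -0.0, -1.0]]
force: [-0.3, 0.3, -4.0]
opening: 0.176
```

Emit:
arm_command(
  commands=[
    {"translation": [0,0,0.04],"dr": [0,0,0],"jaw": 1},
    {"translation": [0,0,0],"dr": [0,0,0],"jaw": 1},
  ],
)

```text
time_s: 15.5
position: [0.4501, 0.1854, 0.0425]
tcp_rot: [[-0.036, 0.999, -0.001], [0.999, 0.036, -0.0], [-0.0, -0.001, -1.0]]
force: [-0.0, -0.2, -4.7]
opening: 0.182
```

Emit:
arm_command(
  commands=[
    {"translation": [0,0,0.04],"dr": [0,0,0],"jaw": 1},
    {"translation": [0,0,0],"dr": [0,0,0],"jaw": 1},
  ],
)

```text
time_s: 15.67
position: [0.4502, 0.1854, 0.0422]
tcp_rot: [[-0.036, 0.999, -0.0], [0.999, 0.036, -0.0], [-0.0, -0.0, -1.0]]
force: [-0.8, -0.4, 3.2]
opening: 0.182
```

Emit:
arm_command(
  commands=[
    {"translation": [0,0,0.02],"dr": [0,0,0],"jaw": 1},
    {"translation": [0,0,0],"dr": [0,0,0],"jaw": 1},
  ],
)

```text
time_s: 15.83
position: [0.4502, 0.1854, 0.0422]
tcp_rot: [[-0.037, 0.999, 0.0], [0.999, 0.037, -0.0], [-0.0, 0.0, -1.0]]
force: [-0.8, -0.2, 8.4]
opening: 0.181
```

Touched down (force reversed, z steady at 0.0422). Relaxing the press and releasing.

Emit:
arm_command(
  commands=[
    {"translation": [0,0,-0.05],"dr": [0,0,0],"jaw": 1},
    {"translation": [0,0,0],"dr": [0,0,0],"jaw": 0.5},
    {"translation": [0,0,0],"dr": [0,0,0],"jaw": 0.5},
    {"translation": [0,0,0],"dr": [0,0,0],"jaw": 0.4},
    {"translation": [0,0,0],"dr": [0,0,0],"jaw": 0.3},
    {"translation": [0,0,0],"dr": [0,0,0],"jaw": 0.3},
    {"translation": [0,0,0],"dr": [0,0,0],"jaw": 0.3},
  ],
)

```text
time_s: 16.42
position: [0.4501, 0.1854, 0.0423]
tcp_rot: [[-0.036, 0.999, -0.0], [0.999, 0.036, -0.0], [-0.0, -0.0, -1.0]]
force: [-0.7, -0.5, 0.2]
opening: 0.551
```

Run:
```python
from h import *
s=read_state();print(s["position"],s["force"],s["opening"])
p,d=capture("side"); x0,y0,x1,y1=(295,235,425,355); cv2.imwrite("pics/side7.png",cv2.resize(p[y0:y1,x0:x1],None,fx=5,fy=5,interpolation=cv2.INTER_CUBIC)[:,:,::-1])
```

```text
[0.4501 0.1854 0.0423] [-0.6988 -0.4698  0.2404] 0.5510923093730832
```

View pics/side7.png

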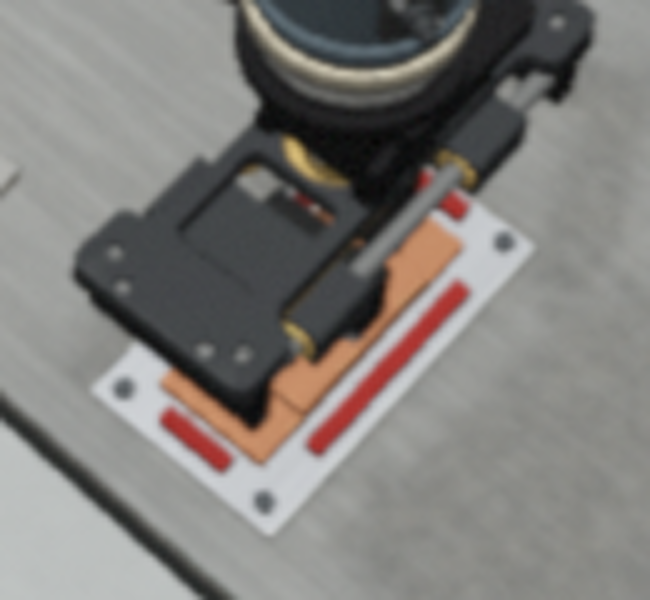

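The bar lies between the rails (toe corner at (262,462) in the crop) and the jaws are open. Lifting away.

Emit:
arm_command(
  commands=[
    {"translation": [0,0,-0.2],"dr": [0,0,0],"jaw": 0.3},
    {"translation": [0,0,-0.5],"dr": [0,0,0],"jaw": 0.3},
    {"translation": [0,0,-0.9],"dr": [0,0,0],"jaw": 0.3},
    {"translation": [0,0,-0.9],"dr": [0,0,0],"jaw": 0.3},
    {"translation": [0,0,-0.9],"dr": [0,0,0],"jaw": 0.3},
    {"translation": [-0.9,0,-0.9],"dr": [0,0,0],"jaw": 0.3},
    {"translation": [-0.9,0,-0.9],"dr": [0,0,0],"jaw": 0.3},
    {"translation": [-0.9,0,0],"dr": [0,0,0],"jaw": 0.3},
    {"translation": [-0.9,0,0],"dr": [0,0,0],"jaw": 0.3},
    {"translation": [-0.9,0,0],"dr": [0,0,0],"jaw": 0.3},
    {"translation": [-0.9,0,0],"dr": [0,0,0],"jaw": 0.3},
    {"translation": [-0.9,0,0],"dr": [0,0,0],"jaw": 0.3},
  ],
)

```text
time_s: 17.47
position: [0.4557, 0.027, 0.1728]
tcp_rot: [[-0.037, 0.999, 0.0], [0.999, 0.037, -0.0], [-0.0, 0.0, -1.0]]
force: [-0.1, -0.4, 0.0]
opening: 0.7
```

Emit:
arm_command(
  commands=[
    {"translation": [0,0,0],"dr": [0,0,0],"jaw": 0.3},
    {"translation": [0,0,0],"dr": [0,0,0],"jaw": 0.3},
    {"translation": [0,0,0],"dr": [0,0,0],"jaw": 0.3},
  ],
)

```text
time_s: 17.72
position: [0.4556, 0.0284, 0.1725]
tcp_rot: [[-0.036, 0.999, -0.001], [0.999, 0.036, 0.0], [0.0, -0.001, -1.0]]
force: [-0.7, 0.4, 0.2]
opening: 0.699
```

Run:
```python
from h import *
s=read_state();print(s["time_s"],s["position"],s["qvel"])
p,d=capture("side"); x0,y0,x1,y1=(295,235,425,355); cv2.imwrite("pics/side8.png",cv2.resize(p[y0:y1,x0:x1],None,fx=5,fy=5,interpolation=cv2.INTER_CUBIC)[:,:,::-1])
cv2.imwrite("pics/side8f.png",p[:,:,::-1])
p,d=capture("top"); x0,y0,x1,y1=(180,180,470,290); cv2.imwrite("pics/top8.png",cv2.resize(p[y0:y1,x0:x1],None,fx=2.7,fy=2.7,interpolation=cv2.INTER_CUBIC)[:,:,::-1])
m=camera_model("side");q=np.load("side0.npz")["p"]
```

```text
17.7167 [0.4556 0.0284 0.1725] [ 1.2409  0.0409  0.1234 -0.0448 -0.1803 -0.0245]
```

View pics/side8.png

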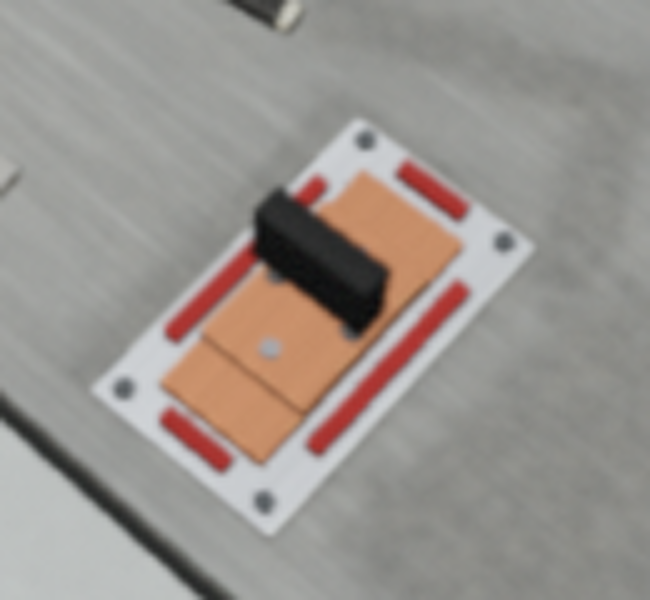

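View pics/top8.png

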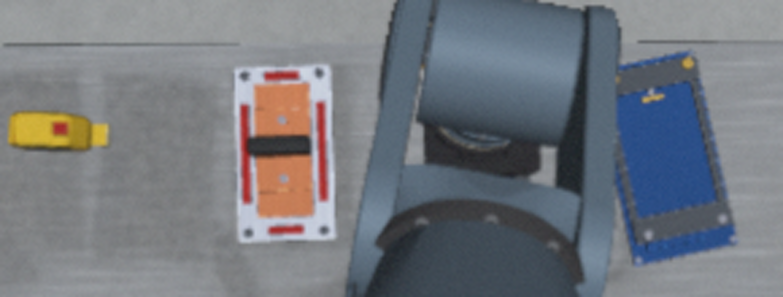

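View pics/side8f.png

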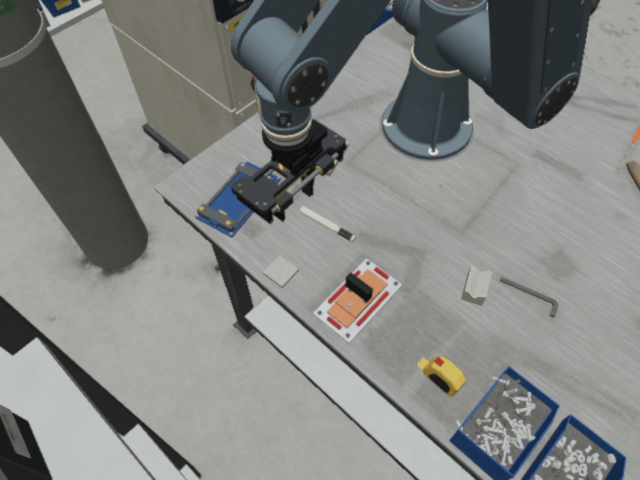

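Run:
```python
from h import *
S=camera_model("side");T=camera_model("top")
c=lambda pts:np.array(pts,float)/5+np.array((295,235))-0.4
yaw=np.radians(1.9);R=np.array([[np.cos(yaw),-np.sin(yaw)],[np.sin(yaw),np.cos(yaw)]])
w=(onz(S,c([(263,460),(162,383),(463,245),(363,172)]),.014)[:,:2]-[.4506,.184])@R
print(w,w.mean(0))
p,d=capture("top");hsv=cv2.cvtColor(p,cv2.COLOR_RGB2HSV)
mk=cv2.inRange(hsv,(5,90,100),(18,255,255));mk[:, :260]=0;mk[:,315:]=0;mk[:198]=0;mk[276:]=0
W=onz(T,np.argwhere(mk)[:,::-1],.017)[:,:2].astype(np.float32);r=cv2.minAreaRect(W);print(r,(np.array(r[0])-[.4478,.1834])@R)
```

```text
[[ 0.0592  0.0239]
 [ 0.0604 -0.0236]
 [-0.0579  0.0238]
 [-0.0576 -0.0245]] [ 0.001  -0.0001]
((0.45046454668045044, 0.18300114572048187), (0.11731961369514465, 0.04882465675473213), 1.8466378450393677) [ 0.0026 -0.0005]
```

Both views put the bar within 3 mm of the nest middle, level and released. Handing in.

```bash
python3 -c "
from rig import *
print(hand_in())"
```

```text
the job is handed in; nothing more can be done
None
```

The copper bar is out of the rack and lying handle up between the nest's red rails, released. The job is handed in; no verdict was reported.

- **Rack:** I eased the bar back about 20 mm until I felt the stop. The position held while the force rose to about 11–12 N, which was the highest force I read at the rack. I then tipped it to about 0.21 rad about its rear edge, drew it forward along its own tipped length, and lifted it clear.
- **Nest:** I corrected the position by 2 mm in x and 3.5 mm in y using the side view, and set it down with at most about 8 N.
- **Last checks:** The side view put the bar (+1.0, −0.1) mm from the nest middle and the top view (+2.6, −0.5) mm, so they disagree by about 1.6 mm. Both are well inside 8 mm. I took the bar as level from the tool reading and the pictures; I did not measure its tilt separately.
- **Bystanders:** By eye, the coupon, tape measure and marker are where they started; I did not measure them again.
- **Robot:** The gripper was open, touching nothing, and about 16 cm away from the bar.

The work took about 18 s of the 72 s allowed.

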